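Discharge the bench rig and pull its fuse carrier

TASK

Press the push button on the discharge box fully down and let it come back up, and only then take the fuse carrier out of its dock: pinch its two side catches together and lift it straight out. Finish while still holding it by the pinched catches, upright and still, with its underside at least 5 cm higher than the top of the dock; do not put it down, and leave the other things on the bench alone.

Things in the scene. Friction and masses are not known exactly. Their poses are not given: they have to be found in the camera images.
- discharge_top (a point): centre of the top face of the round black push button (32 mm diameter) on the discharge box, a fixed plain aluminium box 100 x 100 x 50 mm; the button's top face stands 72 mm above the bench and the button moves 6 mm straight down; fully down takes 5 N, and it springs back by itself
- discharge (a joint): travel of the push button in m: 0 up, 0.006 fully down
- dock: the fuse dock, a fixed low grey steel chassis 150 (x) x 170 (y) x 55 mm high, flat on top; origin at the centre of its underside, z up. An open bay in the middle of its top (53 x 63 mm mouth, 45 mm deep) takes the fuse carrier; ledges inside the bay hold down the barbs of the carrier's catches
- carrier_grip (a point): the point to grip at on the fuse carrier: on its centre line midway between its two catch paddles, 70 mm above its underside (25 mm above the dock's top and 80 mm above the bench when seated); z up. The paddles stand on its +y and -y sides, outer faces 60 mm apart along y (46 mm when pinched fully in), 28 mm wide along x, reaching from the dock's top to 22 mm above this point
- carrier_foot (a point): centre of the carrier's underside, 10 mm above the bench when seated; axes as carrier_grip
- carrier: the fuse carrier, a loose grey plastic block (core 50 mm along x, 32 mm along y) with a black ribbed upright catch paddle at each side; 92 mm tall, 0.18 to 0.3 kg; seated in the dock with x along the dock's x, 47 mm of it standing out. Nothing stands above the dock's top within 50 mm outside the paddles. Origin at the centre of its underside, z up
- catch_left (a joint): inward travel of the catch on the carrier's +y side in m: 0 sprung out (barb under the dock's ledge), 0.007 fully in; it lets go at about 0.005; the spring needs 3 N to start and 7 N when fully in
- catch_right (a joint): the same for the catch on the carrier's -y side
- mug_mid (a point): bystander: centre of a black mug, 82 mm across, 85 mm tall, with a handle; leave it alone
- board_mid (a point): bystander: middle of a green circuit board 130 x 50 x 6 mm (parts on it up to 24 mm) lying on the bench; leave it alone
- driver_grip (a point): bystander: handle of a black screwdriver lying on the bench, about 200 mm long; leave it alone
- adapter_mid (a point): bystander: centre of a small grey connector adapter block, 40 x 30 x 45 mm, with a metal stub; leave it alone
Mind the look-alikes: they are no part of the job. Leave any red or turquoise look-alike of the part that bears discharge_top alone.

How it is judged:
On the way, in this order (a step that is already met when the one before it is completed fails the run):
1. the push button is fully down, with the carrier still seated (value of joint discharge above 0.005 m and z of carrier_foot in the frame of dock below 0.016 m), for 0.05 s.
2. the push button has come back up, with the carrier still seated (value of joint discharge below 0.001 m and z of carrier_foot in the frame of dock below 0.016 m), for 0.05 s.
3. the carrier is lifted clear of the dock with both catches pinched (z of carrier_foot in the frame of dock above 0.06 m and value of joint each of catch_left, catch_right above 0.004 m), for 0.2 s.
At the end, for the whole second after the job is handed in: The carrier is held by the fingers (more than 3 N) with both catches pinched in (each more than 4 mm), its underside more than 100 mm above the bench (45 mm above the dock's top), not touching the dock, upright within 20 degrees and still (under 30 mm/s); the push button is up again (height (world z) of carrier_foot above 0.1 m and value of joint each of catch_left, catch_right above 0.004 m and contact force between the fingers and carrier above 3 N and contact force between carrier and dock below 0.2 N and angle between carrier_foot's own z axis and vertical below 0.35 rad and linear speed of carrier below 0.03 m/s and value of joint discharge below 0.001 m); the arm keeps its last pose, push and grip.
It fails at once if the mug is pushed more than 30 mm (distance of mug_mid from where it was at the start of the episode above 0.03 m).
It fails at once if the circuit board is pushed more than 30 mm (distance of board_mid from where it was at the start of the episode above 0.03 m).
It fails at once if the screwdriver is pushed more than 30 mm (distance of driver_grip from where it was at the start of the episode above 0.03 m).
It fails at once if the adapter is pushed more than 30 mm (distance of adapter_mid from where it was at the start of the episode above 0.03 m).
It also fails if it takes over 48 s, if anything falls off the work surface, if the arm or the gripper's body presses on something with over 40 N, if the wrist force passes 120 N, or if a joint passes its speed limit or range.

ROBOT

A 7-joint arm with a two-finger parallel gripper is mounted at the origin on the work surface. World frame = base frame: x ahead of the robot, y to its left, z up, the work surface at z = 0. Lengths are in m, angles in rad, forces in N, time in s.
With the tool pointing down it reaches from about 0.4 to 0.85 m from the base axis. Payload 6.9 kg.
Tool frame: the origin (TCP) lies on the centre line of the jaws, within the pads' length; the fingertips stand 17 mm ahead of it and the grasp point (between the pads) lies 2 mm behind it; z points along the fingers, y is the direction in which the jaws open and shut (so a half turn about z gives the same grasp; the last joint's range is limited). The gripper opens to 85 mm and grips with 20 to 120 N. Pads are 22 mm wide; open, the fingers measure 114 mm over their backs; the gripper's body (76 mm by 85 mm) begins 54 mm behind the grasp point. The pads swing forward as they close: fully open they stand 13 mm farther back than shut.
Start: joints at [1.28, 0.507, -0.238, 1.5, 0.126, 1.149, -0.155], TCP at [0.241, -0.577, 0.248] pointing down, gripper open.
Joint ranges: [-3.08, 3.08], [-0.24, 2.05], [-1.43, 1.35], [0, 2.5], [-1.52, 4.66], [0.17, 1.96], [-2.89, 2.89]. Speed limits (rad/s): [2.39, 2.39, 3.14, 3.14, 3.14, 3.14, 3.14].

INTERFACE

Orientations are given as a unit quaternion [w, x, y, z].
In Python, from bench import bot gives the robot as it stands.
- The arm moves only by the shell command python3 -m jog 'ROWS' [FORCE]. ROWS is JSON, a list of rows, each an object with "fingers": the closure, from 0 (fully open) to 1 (shut); "offset": the shift along the tool's x, y, z in cm, a list of three; "spin": the turn about the tool's z in degrees. A call has exactly 5 rows; each row shifts and turns the pose as measured when the row begins, along the tool's axes as they then stand; what a row does not reach is not made up. A row lasts 1/12 s, in which the tool goes at most 41.7 mm and 7.16 degrees, less where a joint would pass 70% of its speed; a pose out of reach is approached as far as the arm can. A call with a gripper value outside its range is refused whole. The fingers move at their own pace and stop on an object; FORCE is the grip in N (left out, the last holds). Time passes only in rows, so rows that do not move let the fingers close, or fill a call up. It gives the time, the measured TCP pose, the force and the opening at its end, in the units of the state.
- bot.get_state(): the state, without advancing time (a new reading comes with each control period).
- bot.grab_frame(name): name is "scene" or "side" or "wrist"; returns the picture (384x512x3 uint8, red, green, blue); there is no depth.
- bot.camera_info(name): a dict with "vfov" (degrees; the focal length in pixels is half the picture's height over the tangent of half this angle, whatever the lens; pixels are square), "cx", "cy" (the principal point, pixels), "T" (4x4, takes a point from camera to world coordinates). Camera axes: x right, y down, z forward; pixel columns grow to the right and rows downward; lengths in m; the calibration is good to about 2 mm. The wrist camera is an equidistant fisheye: a pixel r from the principal point sees the ray r / f radians off the axis. A picture is of the moment at which its call begins: read the wrist's pose just before it. camera_info takes no time and is no camera call; for the wrist camera it gives the pose at the moment of the call.
- bot.hand_in(): hands the job in, once; it reports no verdict.
The state is a dict: "clock": time; "q": joint angles; "joint_velocities": joint speeds; "joint_torque": joint torques, N m; "tool_pos": TCP position; "ee_rot": TCP orientation; "ft_force": force on the tool from outside, world axes, zero at the start; "ft_torque": the same for the moment, N m; "gripper_width": opening from 0.0 (shut) to 1.0 (fully open).
Only numpy, scipy, OpenCV 4.12 (cv2) and the standard library are available. Lean on these libraries where they do the work, as an engineer would, in place of code of your own. Each camera call takes 0.05 s, during which the arm holds its last target.

## Working session

There is one attempt and no reset: what is moved stays moved. The work goes in short steps, Python scripts to look and compute and a shell command to move; the robot and the scene stay as the last step left them, time stands still between calls to the robot, and variables do not carry over. Pictures are saved under pics/ and viewed, and the job is handed in when it is done.

```bash
ls; mkdir -p pics
cat > h.py <<'E'
import numpy as np, cv2
from bench import bot
def ray(name,u,v,info=None):
    i=info or bot.camera_info(name); T=np.array(i['T']); f=192/np.tan(np.radians(i['vfov'])/2)
    x=(u-i['cx']);y=(v-i['cy'])
    if name=='wrist':
        r=np.hypot(x,y);t=r/f
        d=np.array([np.sin(t)*x/max(r,1e-9),np.sin(t)*y/max(r,1e-9),np.cos(t)])
    else: d=np.array([x/f,y/f,1.]); d/=np.linalg.norm(d)
    return T[:3,3],T[:3,:3]@d
def onz(name,u,v,z,info=None):
    o,d=ray(name,u,v,info); return o+d*(z-o[2])/d[2]
def proj(name,p,info=None):
    i=info or bot.camera_info(name); T=np.array(i['T']); f=192/np.tan(np.radians(i['vfov'])/2)
    c=T[:3,:3].T@(np.array(p)-T[:3,3])
    if name=='wrist':
        r=np.hypot(c[0],c[1]);t=np.arctan2(r,c[2]); return i['cx']+f*t*c[0]/r,i['cy']+f*t*c[1]/r
    return i['cx']+f*c[0]/c[2],i['cy']+f*c[1]/c[2]
E
python3 - <<'E'
from h import *
np.set_printoptions(precision=4,suppress=True)
print(bot.get_state())
for n in ['scene','side','wrist']:
    print(n,bot.camera_info(n))
    cv2.imwrite(f'pics/{n}0.png',bot.grab_frame(n)[:,:,::-1])
E
```

```text
pics
{'clock': 0.0, 'q': array([ 1.2805,  0.5083, -0.2375,  1.5011,  0.1257,  1.1489, -0.1548]), 'joint_velocities': array([-0.0007,  0.0006, -0.0004,  0.0006, -0.0009, -0.0011, -0.0019]), 'joint_torque': array([  0.0004, -62.0592,  -2.1869, -24.9645,   0.0126,   0.012 ,
         0.    ]), 'tool_pos': array([ 0.2407, -0.5763,  0.2474]), 'ee_rot': array([-0.0009,  0.9805,  0.1966, -0.0002]), 'ft_force': array([-0.8909,  0.1747,  0.2067]), 'ft_torque': array([-0.0203, -0.0255, -0.0067]), 'gripper_width': 0.9998681666474878}
scene {'vfov': 56.13610921238114, 'cx': 251.69950256643116, 'cy': 193.40334124338344, 'T': array([[ 0.5235,  0.5725, -0.6311,  1.1705],
       [ 0.852 , -0.3614,  0.3788, -0.3638],
       [-0.0112, -0.736 , -0.6769,  0.7058],
       [ 0.    ,  0.    ,  0.    ,  1.    ]])}
side {'vfov': 46.3176476863634, 'cx': 246.86626942733375, 'cy': 191.19061016704794, 'T': array([[-0.8025, -0.3375,  0.4921, -0.1225],
       [-0.5966,  0.4367, -0.6733,  0.9139],
       [ 0.0124, -0.8339, -0.5518,  0.8376],
       [ 0.    ,  0.    ,  0.    ,  1.    ]])}
wrist {'vfov': 65.70646984690485, 'cx': 250.3470096039499, 'cy': 184.516685500625, 'T': array([[ 0.3855, -0.8773, -0.286 ,  0.3133],
       [-0.9227, -0.3671, -0.1176, -0.5458],
       [-0.0018,  0.3092, -0.951 ,  0.3725],
       [ 0.    ,  0.    ,  0.    ,  1.    ]])}
```

View pics/scene0.png

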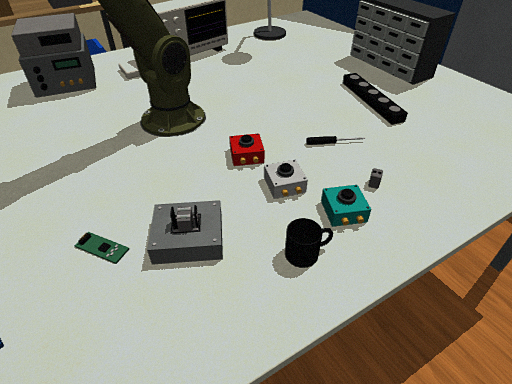

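View pics/side0.png

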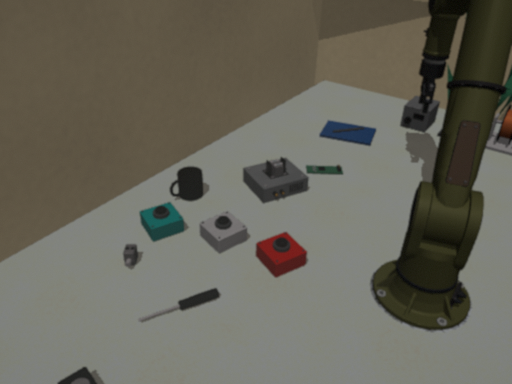

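View pics/wrist0.png

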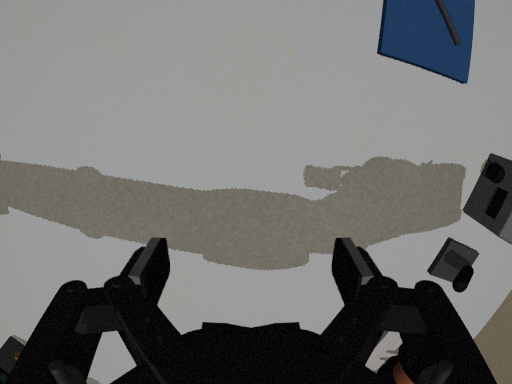

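The aluminium box sits between the red and turquoise ones, with its button at about scene (286,169) and side (223,222). The dock and carrier are at scene (186,220) and side (277,170). I'll zoom in on both.

Run:
```python
from h import *
a=cv2.imread('pics/scene0.png');b=cv2.imread('pics/side0.png')
def c(im,x,y,w,h,k): return cv2.resize(im[y:y+h,x:x+w],None,fx=k,fy=k,interpolation=cv2.INTER_CUBIC)
t=np.hstack([c(a,140,190,95,75,4),c(a,255,145,95,75,4)])
u=np.hstack([c(b,230,145,95,75,4),c(b,180,190,95,75,4)])
cv2.imwrite('pics/z0.png',np.vstack([t,u]))
s=onz('scene',286,167,.072);d=onz('side',223,220.5,.072)
print(s,d)
for n,u,v in [('scene',186,206),('side',277,160)]: print(onz(n,u,v,.09))
```

```text
[0.53762693 0.13024634 0.072     ] [0.52418    0.14050054 0.072     ]
[ 0.54956965 -0.1786333   0.09      ]
[ 0.57744515 -0.21384651  0.09      ]
```

View pics/z0.png

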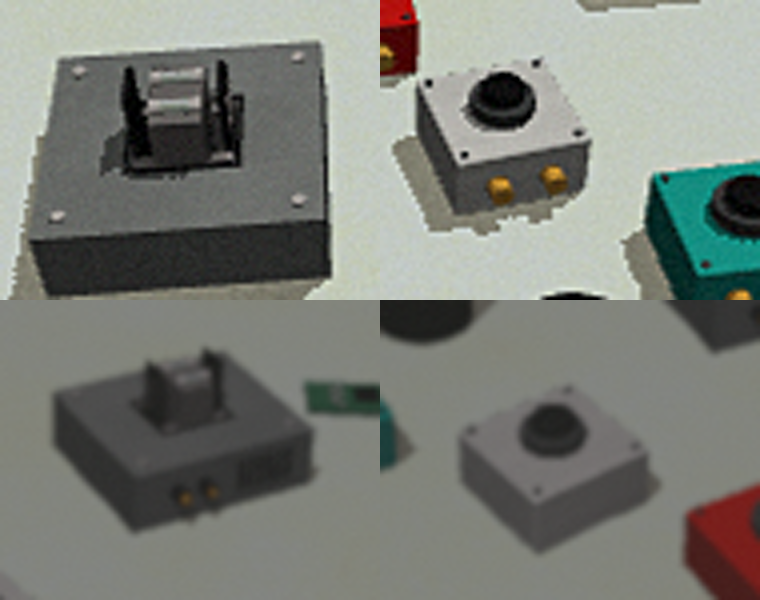

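Run:
```python
from h import *
np.set_printoptions(precision=4,suppress=True)
def go(lab,n,pts,z,ox,oy,sx,sy):
    P=np.array([onz(n,ox+(x-sx)/4-.4,oy+(y-sy)/4-.4,z)[:2] for x,y in pts]); print(lab,P.tolist(),'mean',P.mean(0))
    for i in range(4):
        e=P[(i+1)%4]-P[i]; print('  len %.4f ang %.1f'%(np.hypot(*e),np.degrees(np.arctan2(e[1],e[0]))))
go('box scene','scene',[(428,83),(537,63),(578,132),(464,154)],.05,255,145,380,0)
go('box side','side',[(473,430),(569,390),(635,445),(537,490)],.05,180,190,380,300)
go('dock scene scr','scene',[(78,71),(298,57),(298,200),(56,216)],.055,140,190,0,0)
go('dock scene cor','scene',[(58,58),(321,42),(329,220),(29,240)],.055,140,190,0,0)
go('dock side cor','side',[(53,395),(228,350),(312,433),(133,475)],.055,230,145,0,300)
for n,pts,o in [('scene',[(502,86)],(255,145,380,0)),('side',[(553,424)],(180,190,380,300))]:
    x,y=pts[0]; print('button',n,onz(n,o[0]+(x-o[2])/4-.4,o[1]+(y-o[3])/4-.4,.072))
# paddles tops, z=.102
for n,pts,o in [('scene',[(128,70),(222,64)],(140,190,0,0)),('side',[(151,362),(209,352)],(230,145,0,300))]:
    for x,y in pts: print('paddle',n,onz(n,o[0]+(x-o[2])/4-.4,o[1]+(y-o[3])/4-.4,.102))
```

```text
box scene [[0.47885700823921784, 0.10387952572743436], [0.5022434094578172, 0.1856860463822712], [0.5819830689420753, 0.1624756705737867], [0.5586207622764517, 0.08131222589013093]] mean [0.5304 0.1333]
  len 0.0851 ang 74.0
  len 0.0830 ang -16.2
  len 0.0845 ang -106.1
  len 0.0829 ang 164.2
box side [[0.5838447458205959, 0.1594357705156233], [0.5596903081782615, 0.07942755713914673], [0.4810052163747902, 0.10247046146692718], [0.5042272945625597, 0.18363751643299975]] mean [0.5322 0.1312]
  len 0.0836 ang -106.8
  len 0.0820 ang 163.7
  len 0.0844 ang 74.0
  len 0.0832 ang -16.9
dock scene scr [[0.4818369046199362, -0.22885385231932967], [0.5459027692762468, -0.10303400169246774], [0.6531911893091865, -0.1580971905683687], [0.5890041550723809, -0.28310558312616096]] mean [ 0.5675 -0.1933]
  len 0.1412 ang 63.0
  len 0.1206 ang -27.2
  len 0.1405 ang -117.2
  len 0.1201 ang 153.1
dock scene cor [[0.46347606116361495, -0.23554943546139692], [0.5413839225146785, -0.08381229870750628], [0.6761426079763717, -0.14975097172740343], [0.5976682181401087, -0.30249088709229555]] mean [ 0.5697 -0.1929]
  len 0.1706 ang 62.8
  len 0.1500 ang -26.1
  len 0.1717 ang -117.2
  len 0.1500 ang 153.5
dock side cor [[0.6706870907105406, -0.14631987141211877], [0.5946573797440656, -0.3053538051657221], [0.4636500579170333, -0.22873489457454133], [0.5447234307674158, -0.08546126115899844]] mean [ 0.5684 -0.1915]
  len 0.1763 ang -115.6
  len 0.1518 ang 149.7
  len 0.1646 ang 60.5
  len 0.1399 ang -25.8
button scene [0.5329 0.1305 0.072 ]
button side [0.5242 0.1411 0.072 ]
paddle scene [ 0.5467 -0.2129  0.102 ]
paddle scene [ 0.5721 -0.1632  0.102 ]
paddle side [ 0.5912 -0.1755  0.102 ]
paddle side [ 0.5623 -0.2194  0.102 ]
```

Both views agree on the box (0.531, 0.132) and the dock (0.568, -0.193, y axis at about 63°). I'm closing the fingers and moving toward the button.

```bash
cat > rem.py <<'E'
import sys
from h import *
from scipy.spatial.transform import Rotation as Ro
np.set_printoptions(precision=2,suppress=True)
s=bot.get_state(); q=s['ee_rot']; R=Ro.from_quat([q[1],q[2],q[3],q[0]]).as_matrix()
t=np.array([float(v) for v in sys.argv[1:4]])
print('rem cm (tool)',R.T@(t-s['tool_pos'])*100,'y-ang %.2f'%np.degrees(np.arctan2(R[1,1],R[0,1])),'tilt %.2f'%np.degrees(np.arccos(-R[2,2])))
print('t %.2f pos'%s['clock'],np.round(s['tool_pos'],4),'q',s['q'],'F',s['ft_force'],'w %.3f'%s['gripper_width'])
E
python3 -m jog '[{"fingers":1,"offset":[3.8,-1.5,0],"spin":0},{"fingers":1,"offset":[3.8,-1.5,0],"spin":0},{"fingers":1,"offset":[3.5,-2.0,0],"spin":0},{"fingers":1,"offset":[3.3,-2.5,0],"spin":0},{"fingers":1,"offset":[3,-2.8,0],"spin":0}]' 40
python3 rem.py .531 .132 .18
```

```text
clock: 0.57
tool_pos: [0.3575, -0.4196, 0.2435]
ee_rot: [-0.0, 0.982, 0.187, -0.003]
ft_force: [0.2, 0.3, 0.7]
gripper_width: 0.299
rem cm (tool) [ 36.41 -44.93   6.22] y-ang -68.48 tilt 0.37
t 0.57 pos [ 0.36 -0.42  0.24] q [ 1.    0.4  -0.27  1.7   0.12  1.06 -0.5 ] F [0.22 0.31 0.68] w 0.299
```

```bash
python3 -m jog '[{"fingers":1,"offset":[2.6,-3.2,0],"spin":0},{"fingers":1,"offset":[2.6,-3.2,0],"spin":0},{"fingers":1,"offset":[2.6,-3.2,0],"spin":0},{"fingers":1,"offset":[2.6,-3.2,0],"spin":0},{"fingers":1,"offset":[2.6,-3.2,0],"spin":0}]'
python3 rem.py .531 .132 .18
python3 -m jog '[{"fingers":1,"offset":[2.6,-3.2,0],"spin":0},{"fingers":1,"offset":[2.6,-3.2,0],"spin":0},{"fingers":1,"offset":[2.6,-3.2,0],"spin":0},{"fingers":1,"offset":[2.6,-3.2,0],"spin":0},{"fingers":1,"offset":[2.6,-3.2,0],"spin":0}]'
python3 rem.py .531 .132 .18
```

```text
clock: 0.98
tool_pos: [0.4196, -0.2206, 0.2422]
ee_rot: [-0.001, 0.982, 0.187, -0.003]
ft_force: [1.3, 0.2, -0.1]
gripper_width: 0.001
rem cm (tool) [ 23.36 -28.68   6.17] y-ang -68.42 tilt 0.37
t 0.98 pos [ 0.42 -0.22  0.24] q [ 0.69  0.29 -0.34  1.89  0.11  0.99 -0.89] F [ 1.33  0.21 -0.13] w 0.001
clock: 1.4
tool_pos: [0.4797, -0.0212, 0.2421]
ee_rot: [-0.0, 0.982, 0.187, -0.003]
ft_force: [0.8, 0.2, -0.2]
gripper_width: -0.001
rem cm (tool) [ 10.42 -12.36   6.17] y-ang -68.49 tilt 0.35
t 1.40 pos [ 0.48 -0.02  0.24] q [ 0.31  0.31 -0.42  1.87  0.15  1.   -1.37] F [ 0.83  0.16 -0.24] w -0.001
```

```bash
python3 -m jog '[{"fingers":1,"offset":[2.5,-3,1],"spin":0},{"fingers":1,"offset":[2.5,-3,1],"spin":0},{"fingers":1,"offset":[2.5,-3,1],"spin":0},{"fingers":1,"offset":[2.5,-3,1],"spin":0},{"fingers":1,"offset":[0.4,-0.4,1],"spin":0}]'
python3 rem.py .531 .132 .18
python3 - <<'E'
from h import *
for n in ['wrist','scene']:
    i=bot.camera_info(n)
    im=bot.grab_frame(n)[:,:,::-1].copy(); cv2.imwrite(f'pics/{n}1.png',im)
    if n=='wrist': print(proj(n,[.531,.132,.072],i)); np.save('w1.npy',i['T'])
E
```

```text
clock: 1.82
tool_pos: [0.5328, 0.1466, 0.1928]
ee_rot: [-0.002, 0.982, 0.19, 0.001]
ft_force: [0.6, 0.6, 0.6]
gripper_width: -0.0
rem cm (tool) [-0.72  1.29  1.28] y-ang -68.09 tilt 0.27
t 1.82 pos [0.53 0.15 0.19] q [-0.02  0.47 -0.43  1.77  0.23  0.95 -1.73] F [0.57 0.57 0.57] w -0.000
(np.float64(266.1804482640525), np.float64(191.23712275211332))
```

View pics/wrist1.png

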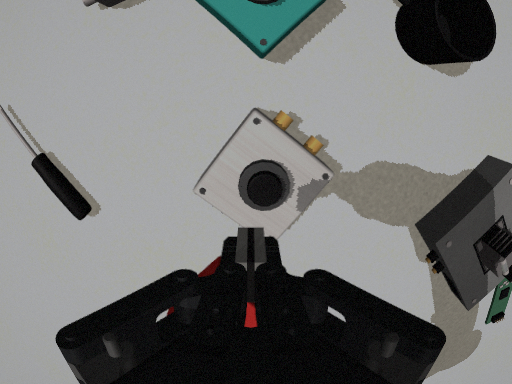

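The wrist view shows the button's top face at about (265,187), close to the predicted (266,191). I'm refining the centre from the dark top disc.

```bash
python3 - <<'E'
from h import *
im=cv2.imread('pics/wrist1.png');g=cv2.cvtColor(im,6)
i=bot.camera_info('wrist'); i['T']=np.load('w1.npy')
for th in (25,35,60,90):
    m=(g<th).astype(np.uint8); m[:145]=0;m[222:]=0;m[:,:225]=0;m[:,300:]=0
    n,l,s,c=cv2.connectedComponentsWithStats(m)
    k=1+np.argmax(s[1:,4]); print(th,s[k],c[k],onz('wrist',*c[k],.072,i))
print([onz('wrist',*p,.05,i)[:2] for p in [(203,190),(256,121),(326,176)]])
E
python3 rem.py .531 .132 .1
```

```text
25 [247 171  36  35 935] [264.52406417 188.18716578] [0.53305784 0.13444058 0.072     ]
35 [ 247  171   39   35 1030] [264.63786408 188.0184466 ] [0.53323843 0.13440843 0.072     ]
60 [ 239  160   51   50 1878] [264.14589989 184.55750799] [0.53600726 0.1360345  0.072     ]
90 [ 238  159   53   52 2103] [264.00570613 184.65287684] [0.53588111 0.13611408 0.072     ]
[array([0.50273736, 0.18479009]), array([0.58250181, 0.16228877]), array([0.56001911, 0.08058995])]
rem cm (tool) [-0.31  0.84  9.12] y-ang -68.25 tilt 0.25
t 1.92 pos [0.53 0.14 0.19] q [-0.02  0.47 -0.43  1.78  0.23  0.95 -1.73] F [-0.84 -0.13  0.15] w 0.000
```

```bash
python3 -m jog '[{"fingers":1,"offset":[-0.3,0.8,2],"spin":0},{"fingers":1,"offset":[0,0,2],"spin":0},{"fingers":1,"offset":[0,0,2],"spin":0},{"fingers":1,"offset":[0,0,1],"spin":0},{"fingers":1,"offset":[0,0,0.2],"spin":0}]'
python3 rem.py .5315 .1325 .089
```

```text
clock: 2.33
tool_pos: [0.5314, 0.1253, 0.1186]
ee_rot: [0.002, 0.983, 0.186, -0.002]
ft_force: [-0.0, 0.2, 0.0]
gripper_width: 0.005
rem cm (tool) [ 0.28 -0.68  2.96] y-ang -68.55 tilt 0.29
t 2.33 pos [0.53 0.13 0.12] q [-0.02  0.55 -0.39  1.88  0.29  0.78 -1.76] F [-0.    0.21  0.  ] w 0.005
```

```bash
python3 -m jog '[{"fingers":1,"offset":[0.2,-0.5,0.5],"spin":0},{"fingers":1,"offset":[0,0,0.5],"spin":0},{"fingers":1,"offset":[0,0,0.5],"spin":0},{"fingers":1,"offset":[0,0,0.2],"spin":0},{"fingers":1,"offset":[0,0,0],"spin":0}]'
python3 rem.py .5315 .1325 .089
```

```text
clock: 2.75
tool_pos: [0.5328, 0.1288, 0.1028]
ee_rot: [0.003, 0.983, 0.184, -0.0]
ft_force: [-0.1, -0.1, 0.6]
gripper_width: 0.003
rem cm (tool) [ 0.02 -0.4   1.37] y-ang -68.76 tilt 0.29
t 2.75 pos [0.53 0.13 0.1 ] q [-0.04  0.57 -0.38  1.89  0.3   0.74 -1.79] F [-0.14 -0.13  0.64] w 0.003
```

```bash
python3 -m jog '[{"fingers":1,"offset":[0,-0.3,0.3],"spin":0},{"fingers":1,"offset":[0,-0.1,0.4],"spin":0},{"fingers":1,"offset":[0,0,0.3],"spin":0},{"fingers":1,"offset":[0,0,0.2],"spin":0},{"fingers":1,"offset":[0,0,0],"spin":0}]'
python3 rem.py .5315 .1325 .089
python3 - <<'E'
from h import *
im=np.hstack([cv2.resize(bot.grab_frame('scene')[120:220,230:340,::-1],None,fx=3.5,fy=3.5),cv2.resize(bot.grab_frame('side')[170:270,170:280,::-1],None,fx=3.5,fy=3.5)])
cv2.imwrite('pics/z2.png',im)
E
```

```text
clock: 3.17
tool_pos: [0.5318, 0.1335, 0.0907]
ee_rot: [0.002, 0.983, 0.185, 0.001]
ft_force: [-0.3, 0.4, -0.7]
gripper_width: 0.002
rem cm (tool) [-0.07  0.08  0.17] y-ang -68.72 tilt 0.29
t 3.17 pos [0.53 0.13 0.09] q [-0.05  0.58 -0.37  1.9   0.32  0.71 -1.8 ] F [-0.34  0.39 -0.69] w 0.002
```

View pics/z2.png

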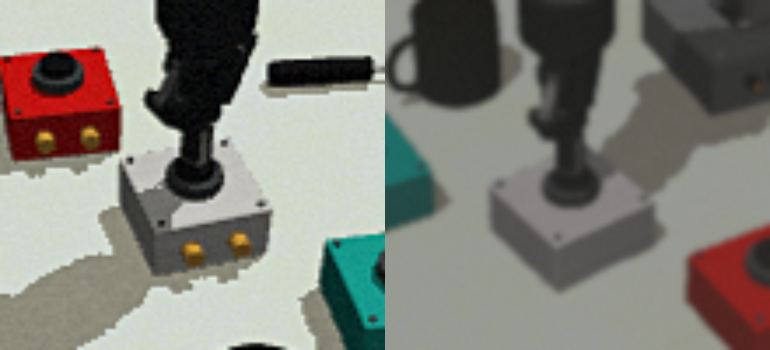

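The fingertips are centred just above the button in both views. Pressing now.

```bash
python3 -m jog '[{"fingers":1,"offset":[0,0,0.3],"spin":0},{"fingers":1,"offset":[0,0,0.3],"spin":0},{"fingers":1,"offset":[0,0,0.3],"spin":0},{"fingers":1,"offset":[0,0,0.3],"spin":0},{"fingers":1,"offset":[0,0,0.3],"spin":0}]'
python3 rem.py .5315 .1325 .083
```

```text
clock: 3.68
tool_pos: [0.5326, 0.1338, 0.0824]
ee_rot: [0.004, 0.983, 0.184, 0.003]
ft_force: [-13.1, -3.4, 46.2]
gripper_width: 0.003
rem cm (tool) [-0.15  0.08 -0.06] y-ang -68.76 tilt 0.56
t 3.68 pos [0.53 0.13 0.08] q [-0.06  0.59 -0.36  1.91  0.33  0.69 -1.82] F [-13.14  -3.36  46.22] w 0.003
```

The button is bottomed out: 46 N at 6.6 mm below the expected contact height. I'll ease off, then retract.

```bash
python3 -m jog '[{"fingers":1,"offset":[0,0,0],"spin":0},{"fingers":1,"offset":[0,0,-0.3],"spin":0},{"fingers":1,"offset":[0,0,-1],"spin":0},{"fingers":1,"offset":[0,0,-2],"spin":0},{"fingers":1,"offset":[0,0,-3],"spin":0}]'
python3 rem.py .5315 .1325 .083
python3 -m jog '[{"fingers":1,"offset":[0,0,-3],"spin":0},{"fingers":0,"offset":[0,0,-3],"spin":0},{"fingers":0,"offset":[0,0,-2],"spin":0},{"fingers":0,"offset":[0,0,0],"spin":0},{"fingers":0,"offset":[0,0,0],"spin":0}]'
python3 rem.py .568 -.193 .20
python3 - <<'E'
from h import *
im=np.hstack([cv2.resize(bot.grab_frame('scene')[120:220,230:340,::-1],None,fx=3.5,fy=3.5),cv2.resize(bot.grab_frame('side')[170:270,170:280,::-1],None,fx=3.5,fy=3.5)])
cv2.imwrite('pics/z3.png',im)
E
```

```text
clock: 4.1
tool_pos: [0.529, 0.133, 0.1455]
ee_rot: [0.005, 0.983, 0.185, -0.0]
ft_force: [1.0, -0.1, -0.1]
gripper_width: 0.004
rem cm (tool) [0.22 0.08 6.25] y-ang -68.72 tilt 0.53
t 4.10 pos [0.53 0.13 0.15] q [-0.03  0.51 -0.4   1.85  0.27  0.84 -1.77] F [ 1.01 -0.13 -0.07] w 0.004
clock: 4.52
tool_pos: [0.5303, 0.1346, 0.2355]
ee_rot: [0.004, 0.983, 0.185, 0.003]
ft_force: [0.5, -0.3, 0.2]
gripper_width: 0.561
rem cm (tool) [-8.4  31.86  3.77] y-ang -68.71 tilt 0.56
t 4.52 pos [0.53 0.13 0.24] q [-0.    0.41 -0.43  1.73  0.21  1.04 -1.71] F [ 0.48 -0.26  0.19] w 0.561
```

View pics/z3.png

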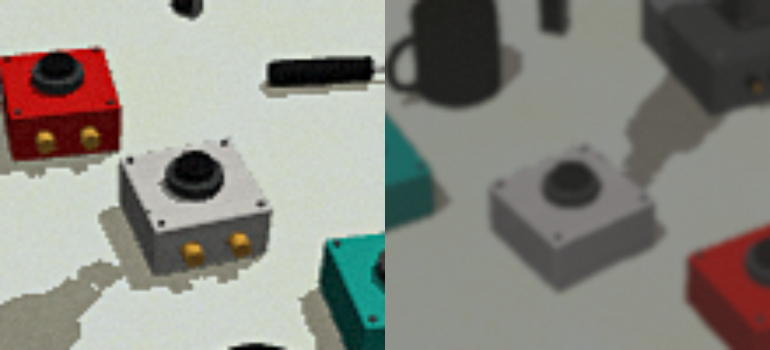

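The button is back up and nothing has shifted. Next is the dock.

```bash
python3 -m jog '[{"fingers":0,"offset":[-1,3.9,0],"spin":0},{"fingers":0,"offset":[-1,3.9,0],"spin":0},{"fingers":0,"offset":[-1,3.9,0],"spin":0},{"fingers":0,"offset":[-1,3.9,0],"spin":0},{"fingers":0,"offset":[-1,3.9,0],"spin":0}]'
python3 -m jog '[{"fingers":0,"offset":[-1,3.8,0],"spin":0},{"fingers":0,"offset":[-1,3.8,0],"spin":0},{"fingers":0,"offset":[-1,3,0],"spin":0},{"fingers":0,"offset":[0,0,0],"spin":7},{"fingers":0,"offset":[0,0,0],"spin":7}]'
python3 -m jog '[{"fingers":0,"offset":[0,0,0],"spin":7},{"fingers":0,"offset":[0,0,0],"spin":7},{"fingers":0,"offset":[0,0,0],"spin":7},{"fingers":0,"offset":[0,0,0],"spin":7},{"fingers":0,"offset":[0,0,0],"spin":4}]'
python3 rem.py .568 -.193 .20
```

```text
clock: 5.03
tool_pos: [0.5529, -0.0583, 0.229]
ee_rot: [-0.001, 0.981, 0.196, -0.001]
ft_force: [0.9, 0.1, 0.2]
gripper_width: 1.0
clock: 5.45
tool_pos: [0.5612, -0.1868, 0.2189]
ee_rot: [-0.001, 0.998, 0.069, -0.009]
ft_force: [0.5, 1.4, 0.1]
gripper_width: 0.999
clock: 5.87
tool_pos: [0.5564, -0.1906, 0.2089]
ee_rot: [0.002, 0.976, -0.216, -0.017]
ft_force: [-0.2, -0.4, -0.3]
gripper_width: 1.0
rem cm (tool) [ 1.18 -0.28  0.85] y-ang -114.96 tilt 1.93
t 5.87 pos [ 0.56 -0.19  0.21] q [ 0.39  0.5  -0.16  1.63  0.09  1.05 -1.81] F [-0.23 -0.42 -0.27] w 1.000
```

```bash
python3 -m jog '[{"fingers":0,"offset":[0,0,0],"spin":2},{"fingers":0,"offset":[0,0,0],"spin":0},{"fingers":0,"offset":[0,0,0],"spin":0},{"fingers":0,"offset":[0.0,0,0],"spin":0},{"fingers":0,"offset":[0,0,0],"spin":0}]' >/dev/null
python3 rem.py .568 -.193 .20
python3 - <<'E'
from h import *
n='wrist'; i=bot.camera_info(n)
cv2.imwrite(f'pics/wrist4.png',bot.grab_frame(n)[:,:,::-1]); np.save('w4.npy',i['T'])
a=np.radians(63); y=np.array([np.cos(a),np.sin(a),0]); c=np.array([.568,-.193,.102])
for k in (-.03,.03): print(proj(n,c+k*y,i))
E
```

```text
rem cm (tool) [ 1.44 -0.37  0.15] y-ang -117.07 tilt 2.61
t 6.28 pos [ 0.55 -0.19  0.2 ] q [ 0.38  0.5  -0.15  1.64  0.09  1.05 -1.84] F [-0.01 -0.65  0.94] w 0.998
(np.float64(281.84488911256835), np.float64(168.5278921417823))
(np.float64(205.44364237135204), np.float64(169.04508592489))
```

View pics/wrist4.png

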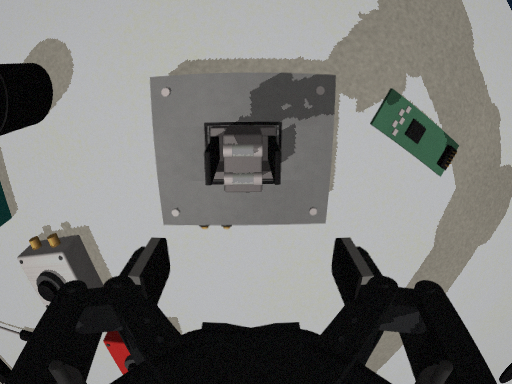

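The wrist view shows the carrier's paddles at about (209,160) and (278,160), square to the jaws. I'm re-measuring from the dock screws.

Run:
```python
from h import *
from scipy.spatial.transform import Rotation as Ro
np.set_printoptions(precision=4,suppress=True)
i=bot.camera_info('wrist'); i['T']=np.load('w4.npy')
P=np.array([onz('wrist',*p,.055,i)[:2] for p in [(166,92),(320,90),(313,212),(176,212)]])
print(P.mean(0)); 
for k in range(4):
    e=P[(k+1)%4]-P[k]; print(np.hypot(*e),np.degrees(np.arctan2(e[1],e[0])))
q=bot.get_state()['ee_rot'];print(Ro.from_quat([q[1],q[2],q[3],q[0]]).as_matrix())
im=cv2.imread('pics/wrist4.png'); cv2.imwrite('pics/z4.png',cv2.resize(im[60:230,140:345],None,fx=3.5,fy=3.5,interpolation=2))
```

```text
[ 0.5678 -0.1926]
0.13994940432875846 -116.65692529488732
0.12158685368801048 153.27676513377523
0.13983737238424399 62.56681082155868
0.11969226412025527 -26.664512100831068
[[ 0.8893 -0.4551 -0.0452]
 [-0.4553 -0.8903  0.0061]
 [-0.043   0.0152 -0.999 ]]
```

View pics/z4.png

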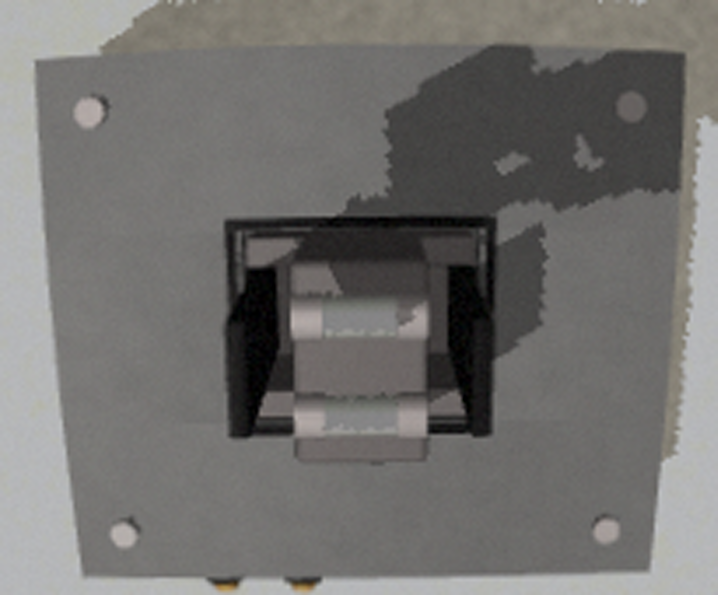

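```bash
python3 -m jog '[{"fingers":0,"offset":[0.7,-0.2,1],"spin":0},{"fingers":0,"offset":[0.7,-0.2,1.5],"spin":0},{"fingers":0,"offset":[0.1,0,1.5],"spin":0},{"fingers":0,"offset":[0,0,1.5],"spin":0},{"fingers":0,"offset":[0,0,0.5],"spin":0}]' 30
python3 rem.py .568 -.193 .125
python3 -m jog '[{"fingers":0,"offset":[0,0,0],"spin":0},{"fingers":0,"offset":[0,0,0],"spin":0},{"fingers":0,"offset":[0,0,0],"spin":0},{"fingers":0,"offset":[0,0,0],"spin":0},{"fingers":0,"offset":[0,0,0],"spin":0}]' >/dev/null
python3 rem.py .568 -.193 .125
```

```text
clock: 6.75
tool_pos: [0.5697, -0.1937, 0.1388]
ee_rot: [0.002, 0.972, -0.233, -0.02]
ft_force: [0.2, 1.0, -0.3]
gripper_width: 1.002
rem cm (tool) [-0.13 -0.01  1.39] y-ang -116.96 tilt 2.28
t 6.75 pos [ 0.57 -0.19  0.14] q [ 0.37  0.59 -0.14  1.67  0.1   0.92 -1.85] F [ 0.19  1.   -0.35] w 1.002
rem cm (tool) [-0.19  0.    1.31] y-ang -116.93 tilt 2.34
t 7.17 pos [ 0.57 -0.19  0.14] q [ 0.37  0.59 -0.14  1.67  0.1   0.93 -1.85] F [-0.63 -0.01  0.58] w 1.001
```

Well aligned. Descending over the paddles.

```bash
python3 -m jog '[{"fingers":0,"offset":[0.1,0,1],"spin":0},{"fingers":0,"offset":[0,0,1],"spin":0},{"fingers":0,"offset":[0,0,1],"spin":0},{"fingers":0,"offset":[0,0,0.3],"spin":0},{"fingers":0,"offset":[0,0,0],"spin":0}]'
python3 rem.py .568 -.193 .079
python3 - <<'E'
from h import *
cv2.imwrite('pics/wrist5.png',bot.grab_frame('wrist')[:,:,::-1])
E
```

```text
clock: 7.58
tool_pos: [0.5705, -0.1944, 0.1032]
ee_rot: [0.002, 0.972, -0.233, -0.019]
ft_force: [0.6, -0.3, -0.7]
gripper_width: 0.998
rem cm (tool) [-0.2  -0.05  2.42] y-ang -116.93 tilt 2.16
t 7.58 pos [ 0.57 -0.19  0.1 ] q [ 0.37  0.63 -0.14  1.71  0.11  0.85 -1.86] F [ 0.6  -0.32 -0.7 ] w 0.998
```

View pics/wrist5.png

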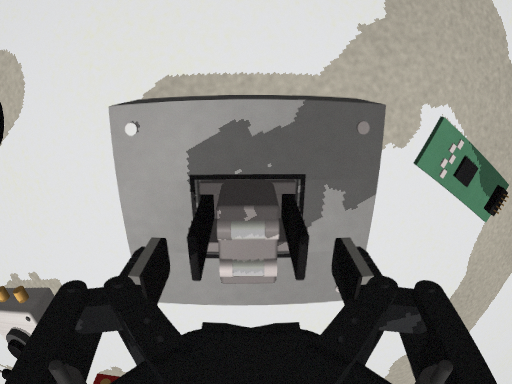

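Run:
```python
from h import *
from scipy.spatial.transform import Rotation as Ro
s=bot.get_state();q=s['ee_rot'];R=Ro.from_quat([q[1],q[2],q[3],q[0]]).as_matrix()
print('tip', [proj('wrist',s['tool_pos']+R@np.array([x,y,.004])) for y in(-.0425,.0425) for x in (-.011,.011)])
a=np.radians(63);Y=np.array([np.cos(a),np.sin(a),0]);X=np.array([Y[1],-Y[0],0])
for y in(-.03,.03): 
  for x in (-.014,.014): print('paddle',x,y,proj('wrist',np.array([.568,-.193,.102])+x*X+y*Y))
```

```text
tip [(np.float64(170.63054677306667), np.float64(269.3910014272236)), (np.float64(165.49814447910393), np.float64(233.08645718816717)), (np.float64(330.03097755269255), np.float64(269.33460500057396)), (np.float64(335.1507509448835), np.float64(233.0335043814428))]
paddle -0.014 -0.03 (np.float64(306.3071167171012), np.float64(280.94994990595035))
paddle 0.014 -0.03 (np.float64(311.6332588690364), np.float64(235.86521706642822))
paddle -0.014 0.03 (np.float64(193.1746968602086), np.float64(281.7509800192539))
paddle 0.014 0.03 (np.float64(187.82267851356897), np.float64(236.5552800600019))
```

Predicted and seen paddles agree within a couple of mm. Lowering the rest of the way, with a small correction.

```bash
python3 -m jog '[{"fingers":0,"offset":[-0.2,-0.05,0.8],"spin":0},{"fingers":0,"offset":[0,0,0.8],"spin":0},{"fingers":0,"offset":[0,0,0.6],"spin":0},{"fingers":0,"offset":[0,0,0.2],"spin":0},{"fingers":0,"offset":[0,0,0],"spin":0}]'
python3 rem.py .568 -.193 .079
```

```text
clock: 8.05
tool_pos: [0.5677, -0.1927, 0.0768]
ee_rot: [0.002, 0.972, -0.233, -0.019]
ft_force: [0.9, 0.3, 0.2]
gripper_width: 0.998
rem cm (tool) [ 0.03  0.02 -0.22] y-ang -116.92 tilt 2.18
t 8.05 pos [ 0.57 -0.19  0.08] q [ 0.36  0.66 -0.13  1.74  0.12  0.79 -1.87] F [0.87 0.28 0.23] w 0.998
```

```bash
python3 -m jog '[{"fingers":0,"offset":[0,0,-0.2],"spin":0},{"fingers":0.3,"offset":[0,0,0],"spin":0},{"fingers":0.5,"offset":[0,0,0],"spin":0},{"fingers":1,"offset":[0,0,0],"spin":0},{"fingers":1,"offset":[0,0,0],"spin":0}]' 40
python3 rem.py .568 -.193 .079
python3 -m jog '[{"fingers":1,"offset":[0,0,0],"spin":0},{"fingers":1,"offset":[0,0,0],"spin":0},{"fingers":1,"offset":[0,0,0],"spin":0},{"fingers":1,"offset":[0,0,0],"spin":0},{"fingers":1,"offset":[0,0,0],"spin":0}]'
python3 rem.py .568 -.193 .079
python3 - <<'E'
from h import *
cv2.imwrite('pics/wrist6.png',bot.grab_frame('wrist')[:,:,::-1])
E
```

```text
clock: 8.47
tool_pos: [0.5692, -0.1922, 0.0814]
ee_rot: [0.002, 0.972, -0.233, -0.017]
ft_force: [-2.7, 0.6, 3.6]
gripper_width: 0.493
rem cm (tool) [-0.07  0.12  0.25] y-ang -116.91 tilt 2.00
t 8.47 pos [ 0.57 -0.19  0.08] q [ 0.36  0.66 -0.13  1.74  0.12  0.79 -1.87] F [-2.74  0.6   3.56] w 0.493
clock: 8.88
tool_pos: [0.5691, -0.1923, 0.082]
ee_rot: [0.002, 0.972, -0.233, -0.017]
ft_force: [-0.3, -0.4, -2.5]
gripper_width: 0.489
rem cm (tool) [-0.05  0.11  0.3 ] y-ang -116.91 tilt 1.98
t 8.88 pos [ 0.57 -0.19  0.08] q [ 0.36  0.65 -0.13  1.74  0.12  0.79 -1.87] F [-0.29 -0.43 -2.46] w 0.489
```

View pics/wrist6.png

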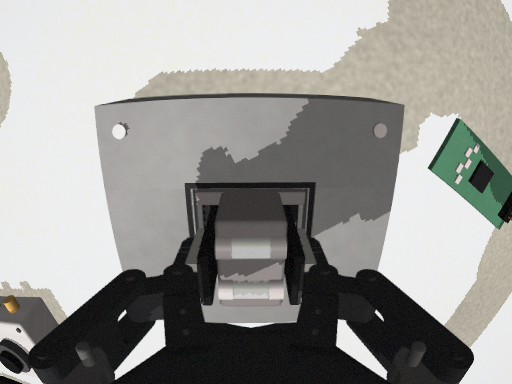

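Both paddles are pinched in against the core and the grip is stalled at a width of 0.49. Lifting gently.

```bash
python3 -m jog '[{"fingers":1,"offset":[0,0,-0.4],"spin":0},{"fingers":1,"offset":[0,0,-0.5],"spin":0},{"fingers":1,"offset":[0,0,-0.6],"spin":0},{"fingers":1,"offset":[0,0,-0.6],"spin":0},{"fingers":1,"offset":[0,0,-0.3],"spin":0}]'
python3 rem.py .568 -.193 .15
python3 - <<'E'
from h import *
im=np.hstack([cv2.resize(bot.grab_frame('scene')[170:270,130:240,::-1],None,fx=3.5,fy=3.5),cv2.resize(bot.grab_frame('side')[120:220,220:330,::-1],None,fx=3.5,fy=3.5)])
cv2.imwrite('pics/z7.png',im)
E
```

```text
clock: 9.35
tool_pos: [0.5692, -0.1923, 0.1069]
ee_rot: [0.002, 0.972, -0.233, -0.019]
ft_force: [0.2, 0.1, -2.4]
gripper_width: 0.492
rem cm (tool) [-0.23  0.17 -4.3 ] y-ang -116.91 tilt 2.13
t 9.35 pos [ 0.57 -0.19  0.11] q [ 0.37  0.62 -0.14  1.71  0.11  0.85 -1.86] F [ 0.2  0.1 -2.4] w 0.492
```

View pics/z7.png

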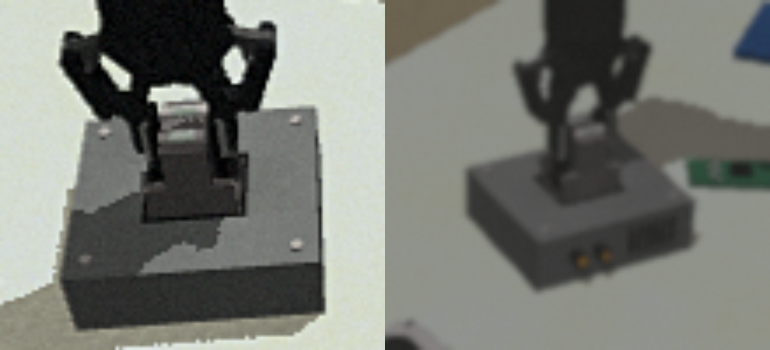

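The carrier is coming up; the wrist force of about -2.4 N matches its weight. Continuing to lift.

```bash
python3 -m jog '[{"fingers":1,"offset":[0,0,-1],"spin":0},{"fingers":1,"offset":[0,0,-1],"spin":0},{"fingers":1,"offset":[0,0,-1],"spin":0},{"fingers":1,"offset":[0,0,-1],"spin":0},{"fingers":1,"offset":[0,0,-1],"spin":0}]'
python3 -m jog '[{"fingers":1,"offset":[0,0,-1],"spin":0},{"fingers":1,"offset":[0,0,-1],"spin":0},{"fingers":1,"offset":[0,0,-1],"spin":0},{"fingers":1,"offset":[0,0,-0.5],"spin":0},{"fingers":1,"offset":[0,0,-0.2],"spin":0}]'
python3 -m jog '[{"fingers":1,"offset":[0,0,0],"spin":0},{"fingers":1,"offset":[0,0,0],"spin":0},{"fingers":1,"offset":[0,0,0],"spin":0},{"fingers":1,"offset":[0,0,0],"spin":0},{"fingers":1,"offset":[0,0,0],"spin":0}]'
python3 rem.py .568 -.193 .2
python3 - <<'E'
from h import *
im=np.hstack([cv2.resize(bot.grab_frame('scene')[140:270,120:250,::-1],None,fx=3,fy=3),cv2.resize(bot.grab_frame('side')[100:230,210:340,::-1],None,fx=3,fy=3)])
cv2.imwrite('pics/z8.png',im)
cv2.imwrite('pics/s8.png',bot.grab_frame('scene')[:,:,::-1])
print(bot.get_state()['joint_velocities'])
E
```

```text
clock: 9.87
tool_pos: [0.5701, -0.1922, 0.1598]
ee_rot: [0.002, 0.972, -0.233, -0.02]
ft_force: [0.7, -1.2, -2.8]
gripper_width: 0.49
clock: 10.28
tool_pos: [0.573, -0.1927, 0.2056]
ee_rot: [0.002, 0.972, -0.233, -0.017]
ft_force: [0.3, -0.9, -3.2]
gripper_width: 0.489
clock: 10.7
tool_pos: [0.5725, -0.1926, 0.2055]
ee_rot: [0.002, 0.972, -0.233, -0.017]
ft_force: [-0.2, 0.2, -3.0]
gripper_width: 0.487
rem cm (tool) [-0.37  0.23  0.57] y-ang -116.90 tilt 1.94
t 10.70 pos [ 0.57 -0.19  0.21] q [ 0.37  0.52 -0.15  1.59  0.09  1.07 -1.84] F [-0.2   0.15 -2.97] w 0.487
[-0.00147008 -0.00231492 -0.00036109 -0.00310237 -0.00034976  0.00040782
  0.00104779]
```

View pics/z8.png

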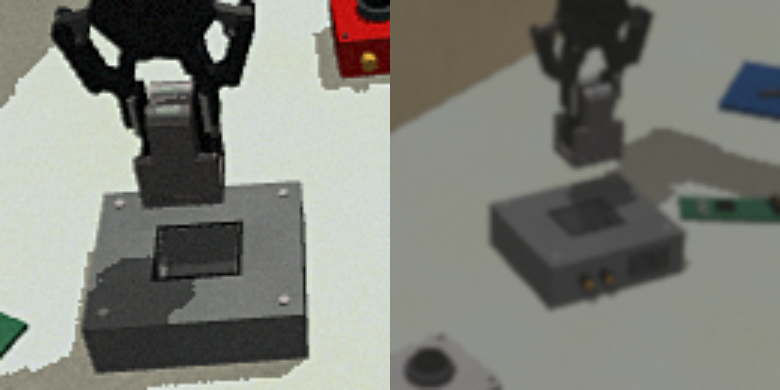

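View pics/s8.png

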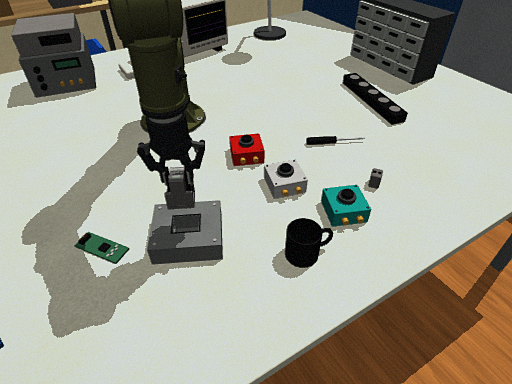

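The carrier is clear of the dock, upright and still, with its foot at about 0.13 m. The bystanders are where they started. Handing in.

```bash
python3 -c "
from bench import bot
print(bot.hand_in())"; python3 rem.py .568 -.193 .2
```

```text
the job is handed in; nothing more can be done
None
the job is handed in; nothing more can be done
```

I pressed the aluminium box's button fully down and released it. Then I pinched the carrier's catches with 40 N and lifted it straight out of the dock. I handed the job in at about 10.8 s with the carrier still held; no verdict was reported.

**Button:** It was pressed to its stop. The fingertips went about 6.6 mm below the expected button height. The peak reading was 46 N on the fingertips, more than the 5 N needed. That is above the 40 N limit for the arm and gripper body, but only the fingertips touched. Pictures after the release showed the button back up.

**Carrier:**
- **Height:** the underside is about 0.13 m above the bench, or about 78 mm above the dock's top. I worked this out from the lift distance rather than measuring it directly.
- **Grip:** the finger opening held steady at about 0.49, which fits both catches fully in, but I could not read the catch joints themselves. The wrist carried about 3 N, in line with the carrier's weight.
- **Upright and still:** both views show it upright and clear of the empty bay, and joint speeds were near zero. The tool itself leans about 2°.

**Other things on the bench:** the mug, board, screwdriver, adapter and the red and turquoise look-alikes look unmoved in the last scene picture.

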